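Square up the converter row with a straightedge

TASK

Pick up the straightedge by its wooden grip and use its long edge to push the four ragged modules into one straight row, all flush against the black strip of the fence, and press the row home for a second with a steady push of about 12 N, never over 15 N, so that the strip keeps its setting. Then lay the straightedge flat on the blue mat, clear of the plate, and let go; touch the modules and the fence only with the straightedge and leave everything else on the bench where it is.

Things in the scene. Friction and masses are not known exactly. Their poses are not given: they have to be found in the camera images.
- handle (a point): point in the straightedge's wooden grip, 60 mm above its underside. The straightedge is a loose steel bar, 260 mm long (its y), 36 deep (x), 20 tall (z), 0.4 kg, flat on the mat; both long sides are straight. The grip stands up from its middle: 24 mm thick (x), 40 wide (y), reaching from 20 to 82 mm above the underside. If it drags on the plate, the drag adds to the push felt
- plate: fixed aluminium plate on the mat, 6 mm thick: its top is 8 mm, the mat's top 2 mm above the bench (z = 0). Spans x -105 to +135 mm, y -145 to +145 mm from its origin (at its underside). +x points from the open, robot-side edge to the fence: an aluminium bar along y, 270 mm long, 20 deep, 18 tall, carrying the black strip
- fence_bar (a point): mid front face (towards the row) of the fence's fixed bar, 9 mm over the plate's top; +x away from the row, y along the bar. In front of it on rods, parallel, is the black strip (260 mm long, 8 thick, 18 tall) that the modules go against. Its front face stands 10 to 42 mm before the bar's face, different each time and not measured: feel for it. It gives way at 25 N; keep under 15 N
- module1_center (a point): one of four identical loose finned power modules (black body, grey fins), 40 x 40 mm, 26 tall, 0.08 to 0.17 kg, in a ragged row on the plate, turned up to 14 degrees, 5 to 75 mm short of the strip; sliding all four takes 1 to 4 N. The point is its centre, 13 mm above its underside; axes square to its sides. Flush: centre 20 mm before the strip's front
- module2_center (a point): one of four identical loose finned power modules (black body, grey fins), 40 x 40 mm, 26 tall, 0.08 to 0.17 kg, in a ragged row on the plate, turned up to 14 degrees, 5 to 75 mm short of the strip; sliding all four takes 1 to 4 N. The point is its centre, 13 mm above its underside; axes square to its sides. Flush: centre 20 mm before the strip's front
- module3_center (a point): one of four identical loose finned power modules (black body, grey fins), 40 x 40 mm, 26 tall, 0.08 to 0.17 kg, in a ragged row on the plate, turned up to 14 degrees, 5 to 75 mm short of the strip; sliding all four takes 1 to 4 N. The point is its centre, 13 mm above its underside; axes square to its sides. Flush: centre 20 mm before the strip's front
- module4_center (a point): one of four identical loose finned power modules (black body, grey fins), 40 x 40 mm, 26 tall, 0.08 to 0.17 kg, in a ragged row on the plate, turned up to 14 degrees, 5 to 75 mm short of the strip; sliding all four takes 1 to 4 N. The point is its centre, 13 mm above its underside; axes square to its sides. Flush: centre 20 mm before the strip's front
- standoff: small brass post, 10 mm diameter, 22 mm tall, standing on the plate behind the fence; bystander, leave alone. Origin: centre of its underside
- toroid: copper ring core, 30 mm across, 11 mm tall, on the mat just beside the plate; bystander. Origin: centre of its underside
- capacitor: grey can, 22 mm diameter, 36 mm tall, on the mat near the plate's robot-side edge; bystander. Origin: centre of its underside
- screwdriver: screwdriver lying on the mat; bystander
- multimeter: orange hand multimeter 90 x 170 x 40 mm lying on the bench; bystander
- board_stack: stack of circuit boards on a 150 x 120 mm base, 65 mm tall; bystander
- reel: grey wire reel, 60 mm diameter, 40 mm tall; bystander
Not all that is in view belongs to the job. What is shaped like the part that bears module4_center but purple, red or turquoise is not meant.

How it is judged:
On the way, in this order (a step that is already met when the one before it is completed fails the run):
1. the straightedge is picked up (height (world z) of handle above 0.085 m), for 0.1 s.
2. the row is pressed home: it bears on the fence's strip with over 3 N, all four modules square and in line, for 0.3 s (contact force between fence and anything else above 3 N and angle between the y axis of each of module1_center, module2_center, module3_center, module4_center and the y axis of plate, either way round below 0.02 rad and x of module2_center in the frame of module1_center between -0.002 and 0.002 m and x of module3_center in the frame of module2_center between -0.002 and 0.002 m and x of module4_center in the frame of module3_center between -0.002 and 0.002 m and x of module4_center in the frame of module1_center between -0.003 and 0.003 m), for 0.3 s.
At the end, for the whole second after the job is handed in: all four modules stand upright in one row along the fence's strip, square to the plate within 0.02 rad, neighbours in line within 2 mm and the two end ones within 3 mm; the straightedge lies flat on the mat, off the plate, let go (angle between the y axis of each of module1_center, module2_center, module3_center, module4_center and the y axis of plate, either way round below 0.02 rad and x of module2_center in the frame of module1_center between -0.002 and 0.002 m and x of module3_center in the frame of module2_center between -0.002 and 0.002 m and x of module4_center in the frame of module3_center between -0.002 and 0.002 m and x of module4_center in the frame of module1_center between -0.003 and 0.003 m and x of module1_center in the frame of fence_bar between -0.065 and -0.027 m and x of module2_center in the frame of fence_bar between -0.065 and -0.027 m and x of module3_center in the frame of fence_bar between -0.065 and -0.027 m and x of module4_center in the frame of fence_bar between -0.065 and -0.027 m and angle between each of module1_center, module2_center, module3_center, module4_center's own z axis and vertical below 0.06 rad and height (world z) of handle below 0.066 m and angle between handle's own z axis and vertical below 0.04 rad); the robot touches nothing.
It fails at once if the fence is pushed with more than 15 N (contact force between fence and anything else above 15 N).
It fails at once if the gripper or arm touches a module or the fence (contact force between any of module1, module2, module3, module4, fence and the fingers above 0.5 N or contact force between any of module1, module2, module3, module4, fence and the arm above 0.5 N).
It fails at once if a bystander is moved by more than 10 mm (distance of any of standoff, toroid, capacitor, screwdriver, multimeter, board_stack, reel from where it was at the start of the episode above 0.01 m).
It also fails if it takes over 61 s, if anything falls off the work surface, if the arm or the gripper's body presses on something with over 40 N, if the wrist force passes 120 N, or if a joint passes its speed limit or range.

ROBOT

A 6-joint arm with a two-finger parallel gripper is mounted at the origin on the work surface. World frame = base frame: x ahead of the robot, y to its left, z up, the work surface at z = 0. Lengths are in m, angles in rad, forces in N, time in s.
With the tool pointing down it reaches from about 0.35 to 0.8 m from the base axis. Payload 7.3 kg.
Tool frame: the origin (TCP) lies where the fingers leave the gripper's body, on its centre line; the fingertips stand 73 mm ahead of it and the grasp point (between the pads) lies 54 mm ahead of it; z points along the fingers, y is the line along which they close (so a half turn about z gives the same grasp; the last joint's range is limited). The gripper opens to 85 mm and grips with 20 to 120 N. Pads are 22 mm wide; open, the fingers measure 114 mm over their backs; the gripper's body (76 mm by 85 mm) begins 54 mm behind the grasp point. The pads swing forward as they close: fully open they stand 13 mm farther back than shut.
Start: joints at [-1.474, 0.342, 1.524, -0, 1.275, -0.146], TCP at [0.126, -0.51, 0.304] pointing down, gripper open.
Joint ranges: [-2.53, 2.53], [-0.77, 2.02], [0.04, 2.7], [-1, 4.14], [0.28, 2.66], [-3.11, 3.11]. Speed limits (rad/s): [2.57, 2.57, 3.14, 3.14, 3.14, 3.14].

INTERFACE

Orientations are given as a rotation vector (axis times angle).
In Python, from station import observe, snapshot, camera_params, hand_in gives the robot as it stands. The module is installed in compiled form; this text tells all that it offers.
- The arm moves only by the tool arm_command, never from a script. Its arguments are lists of equal length, an entry for each row: "xyz": the shift along the world's x, y, z in m, a list of three; "delta_rot": the turn, a rotation vector about the world's x, y, z in rad, a list of three; "grip": the finger opening in m, from 0 to 0.0854. In form: {"xyz": [[tx, ty, tz], ...], "delta_rot": [[ax, ay, az], ...], "grip": [grip, ...]}. A call has 1 to 5 rows; each row is the pose to reach, as a shift and turn from the pose commanded when the call began; what a row does not reach only later rows make up. A row lasts 1/10 s, in which the tool goes at most 50 mm and 8.59 degrees, less where a joint would pass 70% of its speed; a pose out of reach is approached as far as the arm can. A call with a gripper value outside its range is refused whole. The fingers move at their own pace and stop on an object; "grip_force" is the grip in N (left out, the last holds). Time passes only in rows, so rows that repeat a pose let the fingers close. It gives the time, the measured TCP pose, the force, the opening and the grip force at its end, in the units of the state.
- observe(): the state, without advancing time (a new reading comes with each control period).
- snapshot(name): name is "scene" or "top" or "wrist"; returns the picture (384x512x3 uint8, blue, green, red); there is no depth.
- camera_params(name): a dict with "vfov" (degrees; the focal length in pixels is half the picture's height over the tangent of half this angle, whatever the lens; pixels are square), "cx", "cy" (the principal point, pixels), "world_to_cam" (4x4, takes a point from world to camera coordinates). Camera axes: x right, y up, looking along -z (the intrinsics and any distortion apply to the point x, -y, -z); pixel columns grow to the right and rows downward; lengths in m; the calibration is good to about 2 mm. The wrist camera is an equidistant fisheye: a pixel r from the principal point sees the ray r / f radians off the axis. A picture is of the moment at which its call begins: read the wrist's pose just before it. camera_params takes no time and is no camera call; for the wrist camera it gives the pose at the moment of the call.
- hand_in(): hands the job in; it is judged then, once.
The state is a dict: "time_s": time; "joints": joint angles; "dq": joint speeds; "joint_torque": joint torques, N m; "eef_pos": TCP position; "tool_rot": TCP orientation; "wrist_force": force on the tool from outside, world axes, zero at the start; "torque": the same for the moment, N m; "width": finger opening in m; "gripper_force": force on a finger pad.
Only numpy, scipy, OpenCV 4.12 (cv2) and the standard library are available. Lean on these libraries where they do the work, as an engineer would, in place of code of your own. Each camera call takes 0.05 s, during which the arm holds its last target. There are 200 camera calls.

## Working session

There is one attempt and no reset: what is moved stays moved. The work goes in short steps, Python scripts to look and compute and a tool call to move; the robot and the scene stay as the last step left them, time stands still between calls to the robot, and variables do not carry over. Pictures are saved under pics/ and viewed, at most 10 in all, crops included, and the job is handed in when it is done.

Besides the shell and the picture viewer there is one more tool, called as name(argument=value, ...) on one line, values as JSON. arm_command: Moves the arm, as the interface text tells. Its arguments: {"type":"object","properties":{"xyz":{"type":"array","items":{"type":"array","items":{"type":"number"}}},"delta_rot":{"type":"array","items":{"type":"array","items":{"type":"number"}}},"grip":{"type":"array","items":{"type":"number"}},"grip_force":{"type":"number"}},"required":["xyz","delta_rot","grip"]}

```bash
mkdir -p pics
cat > h.py <<'E'
import numpy as np, cv2
from station import *
def K(p): return 192/np.tan(np.radians(p["vfov"])/2)
def ray(p,u,v,fish=False):
    f=K(p); a=(u-p["cx"])/f; b=(v-p["cy"])/f
    if fish:
        r=np.hypot(a,b); s=np.sin(r)/r if r>1e-9 else 1
        d=np.array([a*s,-b*s,-np.cos(r)])
    else: d=np.array([a,-b,-1])
    T=np.linalg.inv(np.array(p["world_to_cam"])); return T[:3,3],T[:3,:3]@d
def onz(p,u,v,z,fish=False):
    o,d=ray(p,u,v,fish); return o+d*(z-o[2])/d[2]
def proj(p,X):
    c=np.array(p["world_to_cam"])@np.append(X,1); f=K(p)
    return p["cx"]+f*c[0]/-c[2], p["cy"]+f*-c[1]/-c[2]
E
python3 - <<'E'
from h import *
for n in ("scene","top"):
    i=snapshot(n); p=camera_params(n); cv2.imwrite(f"pics/{n}0.png",i)
    cv2.imwrite(f"pics/{n}0b.png",cv2.resize(i,(800,600),interpolation=cv2.INTER_CUBIC))
    print(n,{k:(np.round(v,3).tolist()) for k,v in p.items() if not isinstance(v,str)})
print(observe())
E
```

```text
scene {'vfov': 54.189, 'cx': 248.131, 'cy': 189.082, 'world_to_cam': [[0.423, 0.906, -0.019, -0.21], [-0.671, 0.328, 0.665, 0.327], [0.608, -0.269, 0.747, -1.41], [0.0, 0.0, 0.0, 1.0]]}
top {'vfov': 42.699, 'cx': 253.55, 'cy': 196.835, 'world_to_cam': [[-0.008, -1.0, -0.019, 0.018], [0.99, -0.011, 0.138, -0.546], [-0.138, -0.018, 0.99, -1.612], [0.0, 0.0, 0.0, 1.0]]}
{'time_s': 0.1, 'joints': array([-1.47401739e+00,  3.42649331e-01,  1.52491486e+00, -1.15873935e-05,
        1.27542965e+00, -1.45974451e-01]), 'dq': array([-1.42560610e-03,  9.06940187e-04, -1.97658288e-03, -4.59084424e-04,
       -1.48015952e-05,  6.86984951e-04]), 'joint_torque': array([ 3.53726202e-03, -4.34446764e+01, -2.46492112e+01, -5.63138792e-05,
        4.62116455e-03, -5.71958267e-06]), 'eef_pos': array([ 0.12620381, -0.50933431,  0.30329964]), 'tool_rot': array([-3.11708824e+00, -3.80216173e-01, -3.67129314e-05]), 'wrist_force': array([ 0.90946708,  0.22606411, -0.19379976]), 'torque': array([ 0.02021018, -0.01277529, -0.00181651]), 'gripper_force': 0.0, 'width': 0.0854067707888171}
```

View pics/top0b.png

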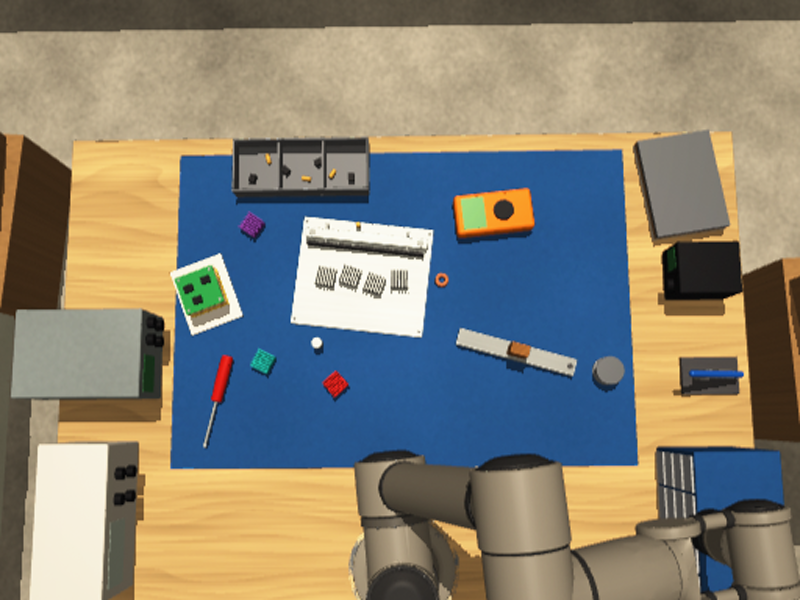

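View pics/scene0b.png

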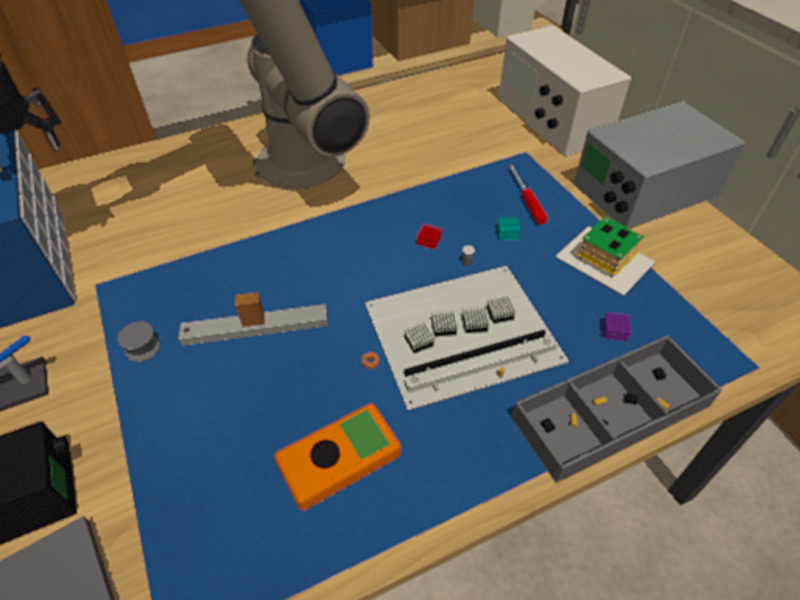

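The top view (800x600) shows the straightedge at (516,352) with its wooden grip at (519,350). The plate is at about (365,275). The four black and grey modules are at (326,277), (350,277), (374,284) and (399,280). The strip runs along (308,240)-(424,253). Look-alikes are purple (251,224), red (335,384) and turquoise (262,361), and I rule them out by colour. The toroid is at (441,280) and the capacitor at (316,343).

```bash
cat > m.py <<'E'
from h import *
i=cv2.imread("pics/top0.png"); p=camera_params("top")
hsv=cv2.cvtColor(i,cv2.COLOR_BGR2HSV); H,S,V=cv2.split(hsv)
def big(m,x0,y0,x1,y1,n=1,amin=30):
    z=np.zeros_like(m); z[y0:y1,x0:x1]=m[y0:y1,x0:x1]
    c,_=cv2.findContours(z,cv2.RETR_EXTERNAL,cv2.CHAIN_APPROX_NONE)
    return [k for k in sorted(c,key=cv2.contourArea,reverse=True)[:n] if cv2.contourArea(k)>amin]
notblue=(((H<95)|(H>125)|(S<90))).astype(np.uint8)*255
def rect(c,z):
    w=np.array([onz(p,u,v,z)[:2] for u,v in c[:,0]])*1000
    return cv2.minAreaRect(w.astype(np.float32))
# plate
wt=((S<70)&(V>120)).astype(np.uint8)*255
c=big(wt,180,130,285,222)[0]; r=rect(c,.008); print("plate",np.round(cv2.boxPoints(r),1).tolist(),r)
c=big(notblue,285,200,375,250)[0]; r=rect(c,.022); print("edge",np.round(cv2.boxPoints(r),1).tolist(),r)
wood=((H<20)&(S>90)).astype(np.uint8)*255
for k in big(wood,310,205,350,240,2,5): print("wood",rect(k,.084))
red=big(wood,272,170,295,190)
for k in red: print("toroid",rect(k,.008))
for k in big(wt,190,205,215,230): print("cap",rect(k,.03))
drk=cv2.morphologyEx((V<110).astype(np.uint8)*255,cv2.MORPH_CLOSE,np.ones((3,3)))
for k in big(drk,188,145,280,195,8,15):
    print("dark",cv2.boundingRect(k),[np.round(q,1).tolist() if not np.isscalar(q) else round(q,1) for q in rect(k,.030)])
cv2.imwrite("pics/crop1.png",cv2.resize(i[130:250,180:380],(800,480),interpolation=cv2.INTER_CUBIC))
print(onz(p,350/1.5625,277/1.5625,.034))
E
python3 m.py
```

```text
plate [[484.70001220703125, -41.099998474121094], [725.2000122070312, -70.0], [759.7999877929688, 217.6999969482422], [519.2999877929688, 246.60000610351562]] ((622.236083984375, 88.30777740478516), (289.7955322265625, 242.27249145507812), 83.14244842529297)
edge [[396.5, -362.29998779296875], [435.79998779296875, -373.5], [507.1000061035156, -123.4000015258789], [467.79998779296875, -112.19999694824219]] ((451.8023986816406, -242.8731689453125), (260.02099609375, 40.88518524169922), 74.08706665039062)
wood ((449.5603942871094, -239.79730224609375), (43.72618103027344, 28.39429473876953), 75.2489013671875)
toroid ((611.0758666992188, -86.89558410644531), (24.026968002319336, 27.901479721069336), 89.1316146850586)
cap ((514.4798583984375, 186.81423950195312), (81.34649658203125, 13.577123641967773), 89.40516662597656)
dark (196, 152, 75, 13) [[681.6, 81.5], [255.1, 19.9], 83.2]
dark (202, 171, 29, 14) [[615.0, 139.8], [43.0, 96.2], 3.2]
dark (232, 177, 15, 12) [[597.3, 61.3], [39.6, 36.8], 70.8]
dark (250, 174, 11, 11) [[602.5, 11.8], [37.0, 31.5], 21.0]
[0.61465947 0.11219632 0.034     ]
```

View pics/crop1.png

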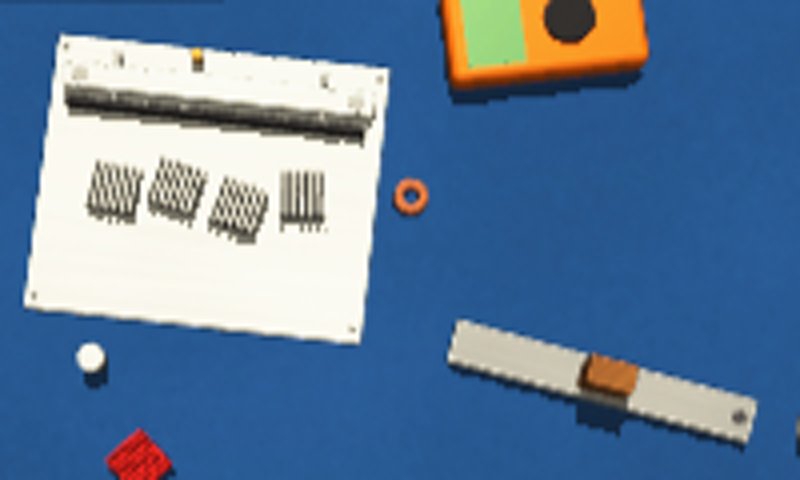

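The crop confirms the choice: the steel bar spans (450,340)-(750,420) with the wood grip at (610,373), and the four grey-finned modules are at (116,188), (178,186), (239,205) and (303,197). The measured bar (260 mm) and plate (290x242 mm) match the stated sizes. Moving above the grip now.

arm_command(xyz=[[0.035,0.03,0],[0.07,0.06,0],[0.105,0.09,0],[0.14,0.12,0],[0.175,0.15,0]], delta_rot=[[0,0,0.12],[0,0,0.24],[0,0,0.36],[0,0,0.48],[0,0,0.6]], grip=[0.085,0.085,0.085,0.085,0.085])

```text
time_s: 0.6
eef_pos: [0.3022, -0.3581, 0.3037]
tool_rot: [-2.863, -1.291, -0.0]
wrist_force: [0.4, 0.0, -0.3]
width: 0.0847
gripper_force: 0.0
```

arm_command(xyz=[[0.035,0.03,-0.01],[0.07,0.06,-0.02],[0.105,0.09,-0.04],[0.14,0.12,-0.05],[0.15,0.12,-0.06]], delta_rot=[[0,0,0.12],[0,0,0.24],[0,0,0.36],[0,0,0.45],[0,0,0.45]], grip=[0.085,0.085,0.085,0.085,0.085])

```text
time_s: 1.1
eef_pos: [0.4535, -0.236, 0.243]
tool_rot: [-2.5, -1.9, -0.001]
wrist_force: [-0.5, -1.1, 0.2]
width: 0.0848
gripper_force: 0.0
```

arm_command(xyz=[[0,0,0],[0,0,0]], delta_rot=[[0,0,0],[0,0,0]], grip=[0.085,0.085])

```text
time_s: 1.3
eef_pos: [0.4506, -0.2402, 0.2437]
tool_rot: [-2.508, -1.89, 0.001]
wrist_force: [-0.1, 0.5, 0.1]
width: 0.0847
gripper_force: 0.0
```

```bash
cat > w.py <<'E'
import sys
from h import *
p=camera_params("wrist"); s=observe(); i=snapshot("wrist")
from scipy.spatial.transform import Rotation as R
r=R.from_rotvec(s["tool_rot"]).as_matrix()
print(s["time_s"],s["eef_pos"],"ydir",r[:,1],"zdir",r[:,2],np.degrees(np.arctan2(r[1,1],r[0,1])),s["wrist_force"],s["joints"])
cv2.imwrite("pics/w.png",i); cv2.imwrite(f"pics/{sys.argv[1]}.png",cv2.resize(i,(800,600)))
hsv=cv2.cvtColor(i,cv2.COLOR_BGR2HSV); H,S,V=cv2.split(hsv)
wood=((H<20)&(S>90)&(V>40)).astype(np.uint8)*255
c,_=cv2.findContours(wood,cv2.RETR_EXTERNAL,cv2.CHAIN_APPROX_NONE)
for k in sorted(c,key=cv2.contourArea,reverse=True)[:4]:
    w=np.array([onz(p,u,v,.084,True)[:2] for u,v in k[:,0]])*1000
    print(cv2.boundingRect(k),cv2.contourArea(k),cv2.minAreaRect(w.astype(np.float32)))
E
python3 w.py w1
```

```text
1.3 [ 0.45060373 -0.24024559  0.24374109] ydir [ 0.96129383 -0.27552335 -0.00103246] zdir [-1.02609487e-03  1.67265427e-04 -9.99999460e-01] -15.993213312479446 [-0.13817189  0.45324971  0.11707336] [-6.39774663e-01  3.74392869e-01  1.65391825e+00 -5.33009631e-04
  1.11420462e+00 -3.60405276e-01]
(439, 11, 73, 148) 5102.0 ((702.3134765625, -196.5723876953125), (94.5483627319336, 139.84841918945312), 5.686532497406006)
(0, 130, 87, 114) 3593.0 ((251.16732788085938, -172.23831176757812), (98.60050964355469, 121.93000030517578), 59.49507522583008)
(243, 161, 29, 60) 1547.0 ((455.8197326660156, -238.1039581298828), (51.17112731933594, 22.775943756103516), 75.19680786132812)
(90, 333, 48, 41) 1272.5 ((216.72398376464844, -414.068359375), (123.78919982910156, 57.79976272583008), 44.051692962646484)
```

View pics/w1.png

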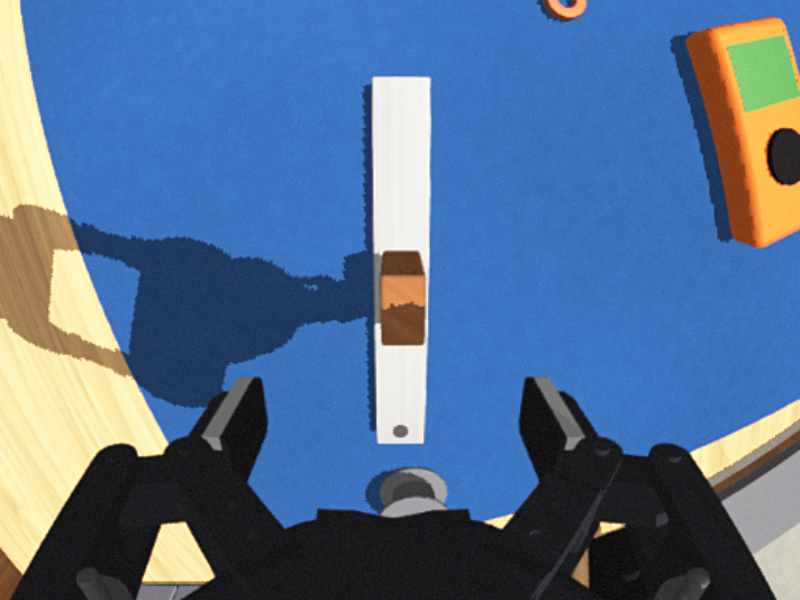

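The wrist view shows the bar (372-430, 77-443) lined up with the fingers and the grip top at (403,310). The grip is about 4 mm off in x. Descending and gripping.

arm_command(xyz=[[0.004,-0.003,-0.03],[0.004,-0.003,-0.06],[0.004,-0.003,-0.09],[0.004,-0.003,-0.115],[0.004,-0.003,-0.128]], delta_rot=[[0,0,0.01],[0,0,0.01],[0,0,0.01],[0,0,0.01],[0,0,0.01]], grip=[0.085,0.085,0.085,0.085,0.085])

```text
time_s: 1.85
eef_pos: [0.4536, -0.2437, 0.1147]
tool_rot: [-2.5, -1.9, 0.001]
wrist_force: [0.4, -0.3, 0.6]
width: 0.0851
gripper_force: 0.0
```

arm_command(xyz=[[0,0,0],[0,0,0],[0,0,0],[0,0,0],[0,0,0]], delta_rot=[[0,0,0],[0,0,0],[0,0,0],[0,0,0],[0,0,0]], grip=[0.06,0.04,0.03,0.02,0.015], grip_force=80)

```text
time_s: 2.35
eef_pos: [0.4555, -0.243, 0.1171]
tool_rot: [2.497, 1.903, 0.0]
wrist_force: [-3.2, -0.7, 6.5]
width: 0.023
gripper_force: 79.2
```

arm_command(xyz=[[0,0,0],[0,0,0],[0,0,0],[0,0,0],[0,0,0]], delta_rot=[[0,0,0],[0,0,0],[0,0,0],[0,0,0],[0,0,0]], grip=[0.01,0.01,0.01,0.01,0.01])

```text
time_s: 2.85
eef_pos: [0.4555, -0.243, 0.1171]
tool_rot: [2.497, 1.904, 0.0]
wrist_force: [-2.1, -0.8, 6.8]
width: 0.0229
gripper_force: 79.2
```

```bash
python3 w.py w2
```

```text
2.85 [ 0.4554778  -0.24304896  0.1171036 ] ydir [ 0.96429834 -0.26481266  0.00172002] zdir [ 0.00138378 -0.00145627 -0.99999798] -15.355844883368796 [-2.08268367 -0.75853755  6.75003673] [-6.38543250e-01  5.55189594e-01  1.77497539e+00 -4.75974285e-04
  8.09448622e-01 -3.70204272e-01]
(222, 205, 59, 121) 6136.5 ((458.0865173339844, -233.387451171875), (60.664764404296875, 23.853404998779297), 74.53809356689453)
(481, 352, 31, 32) 225.5 ((627.1372680664062, -409.1709289550781), (33.74287033081055, 32.733707427978516), 8.81208324432373)
(0, 247, 16, 30) 194.5 ((325.68194580078125, -205.3903045654297), (19.814504623413086, 12.24654769897461), 47.10099792480469)
(470, 363, 11, 21) 87.0 ((597.9872436523438, -397.1913757324219), (7.718996047973633, 35.14221954345703), 7.640592098236084)
```

arm_command(xyz=[[0,0,0.02],[0,0,0.045],[0,0,0.07],[0,0.01,0.08],[0.006,0.03,0.08]], delta_rot=[[0,0,0],[0,0,0],[0,0,0],[0,0,0],[0,0,0.01]], grip=[0.01,0.01,0.01,0.01,0.01])

```text
time_s: 3.4
eef_pos: [0.4613, -0.2128, 0.1971]
tool_rot: [2.488, 1.914, 0.001]
wrist_force: [0.1, -0.3, -3.8]
width: 0.0232
gripper_force: 79.2
```

arm_command(xyz=[[0.008,0.035,0],[0.016,0.07,0],[0.024,0.105,0],[0.032,0.14,0],[0.04,0.175,0]], delta_rot=[[0,0,0.014],[0,0,0.028],[0,0,0.042],[0,0,0.056],[0,0,0.07]], grip=[0.01,0.01,0.01,0.01,0.01])

```text
time_s: 3.9
eef_pos: [0.5005, -0.0353, 0.1951]
tool_rot: [-2.418, -2.003, 0.001]
wrist_force: [-0.1, -0.7, -3.4]
width: 0.0233
gripper_force: 79.2
```

arm_command(xyz=[[0.008,0.035,0],[0.016,0.07,0],[0.024,0.105,0],[0.032,0.13,0],[0.036,0.136,0]], delta_rot=[[0,0,0.014],[0,0,0.028],[0,0,0.042],[0,0,0.056],[0,0,0.068]], grip=[0.01,0.01,0.01,0.01,0.01])

```text
time_s: 4.4
eef_pos: [0.5366, 0.1016, 0.195]
tool_rot: [-2.345, -2.088, 0.001]
wrist_force: [0.4, -0.2, -3.4]
width: 0.0233
gripper_force: 79.2
```

arm_command(xyz=[[0,0,0],[0,0,0],[0,0,0]], delta_rot=[[0,0,0],[0,0,0],[0,0,0]], grip=[0.01,0.01,0.01])

```text
time_s: 4.7
eef_pos: [0.5368, 0.0974, 0.1957]
tool_rot: [-2.352, -2.082, 0.001]
wrist_force: [0.1, -0.5, -4.2]
width: 0.0228
gripper_force: 79.3
```

```bash
python3 w.py w2
python3 - <<'E'
from h import *
i=snapshot("top");cv2.imwrite("pics/top1.png",i)
w=cv2.imread("pics/w2.png")
cv2.imwrite("pics/pair.png",np.hstack([w[::2,::2],cv2.resize(i[120:240,160:320],(400,300))]))
E
```

```text
4.7 [0.53680866 0.09739164 0.19565766] ydir [ 9.92631139e-01 -1.21172634e-01 -7.84354865e-04] zdir [-8.27427920e-04 -3.05152721e-04 -9.99999611e-01] -6.959785591338043 [ 0.07876327 -0.45790078 -4.20031287] [ 3.90981498e-02  4.88247142e-01  1.61708063e+00 -3.16605835e-04
  1.03710363e+00  1.60730342e-01]
(223, 205, 58, 121) 6102.0 ((531.6216430664062, 54.43378448486328), (106.88970947265625, 41.64872360229492), 82.91334533691406)
(0, 212, 58, 172) 4254.0 ((253.21194458007812, -35.70989990234375), (327.22210693359375, 99.77507781982422), 51.979942321777344)
(63, 130, 58, 60) 1904.5 ((430.81378173828125, 153.7742919921875), (38.44427490234375, 34.14619445800781), 41.71641159057617)
(462, 282, 50, 102) 1354.0 ((832.10693359375, -115.15685272216797), (70.6352310180664, 194.70318603515625), 0.041433125734329224)
```

View pics/pair.png

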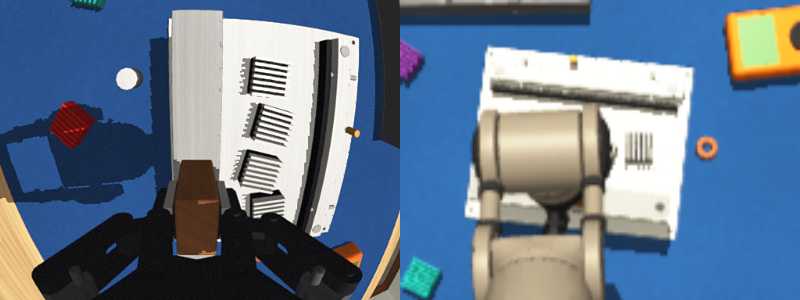

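The left half (wrist) shows the bar held parallel beside the plate's open edge at column 172-222, with the modules at about (265,75), (270,120), (260,165) and (265,205) and the strip at column 325. The capacitor at (128,77) and the decoys are clear. The right half (top) shows the arm over the plate. Lowering onto the plate, leaving a gap of about 3 mm.

arm_command(xyz=[[0,0,-0.02],[0,0,-0.04],[0,0,-0.055],[0,0,-0.065],[0,0,-0.07]], delta_rot=[[0,0,0],[0,0,0],[0,0,0],[0,0,0],[0,0,0]], grip=[0.01,0.01,0.01,0.01,0.01])

```text
time_s: 5.3
eef_pos: [0.537, 0.0979, 0.1252]
tool_rot: [-2.351, -2.083, 0.001]
wrist_force: [-0.8, 0.1, -3.8]
width: 0.0232
gripper_force: 79.3
```

arm_command(xyz=[[0,0,0],[0,0,0],[0,0,0]], delta_rot=[[0,0,0],[0,0,0],[0,0,0]], grip=[0.01,0.01,0.01])

```text
time_s: 5.6
eef_pos: [0.5377, 0.0984, 0.1267]
tool_rot: [2.35, 2.084, 0.002]
wrist_force: [-0.6, -0.1, -4.2]
width: 0.0233
gripper_force: 79.3
```

```bash
python3 w.py w3
```

```text
5.6 [0.53768709 0.09839179 0.12670441] ydir [ 0.99280732 -0.11971202  0.00163096] zdir [ 1.64542892e-03  2.19809344e-05 -9.99998646e-01] -6.875491783496734 [-0.55871991 -0.08169594 -4.22797659] [ 4.07800989e-02  5.82189888e-01  1.68093615e+00 -5.86950907e-05
  8.76821659e-01  1.60817394e-01]
(223, 205, 58, 121) 6100.5 ((538.3128051757812, 101.88508605957031), (66.25231170654297, 25.913354873657227), 83.04148864746094)
(15, 143, 69, 77) 3037.5 ((447.22686767578125, 157.50790405273438), (36.419212341308594, 31.507863998413086), 42.0574836730957)
(446, 343, 42, 41) 828.0 ((701.6292114257812, -36.76035690307617), (39.54362487792969, 88.01164245605469), 40.168128967285156)
(0, 329, 40, 55) 816.5 ((314.798095703125, -5.936370849609375), (115.39054107666016, 43.99092483520508), 48.417938232421875)
```

View pics/w3.png

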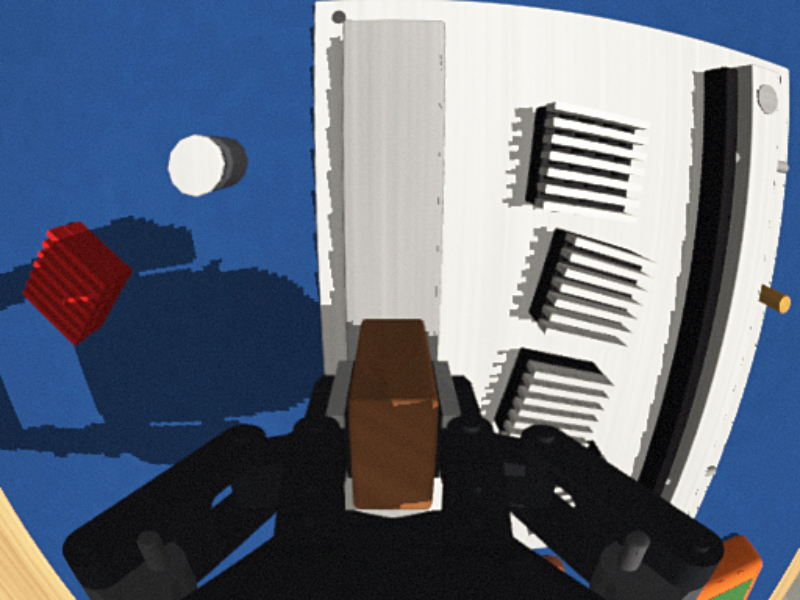

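The wrist view shows the bar on the plate, with its front edge running from (444,22) to (438,330). The black strip's edge goes from (705,72) to (640,480). Checking that the two are parallel.

Run:
```python
from h import *
g=cv2.GaussianBlur(cv2.imread("pics/w.png",0),(3,3),0).astype(int); p=camera_params("wrist")
def fit(pts,z,n):
    w=np.array([onz(p,u,v,z,True)[:2] for u,v in pts])*1000
    for _ in range(3):
        k=np.polyfit(w[:,1],w[:,0],1); r=w[:,0]-np.polyval(k,w[:,1]); w=w[abs(r)<2*r.std()+.2]
    print(n,"yaw",np.degrees(np.arctan(-k[0])),"x'@y98",np.polyval(k,98),"rms",r.std(),len(w))
e=[];l=[];rr=[]
for v in range(20,200,3):
    row=np.diff(g[v]); u=275+np.argmax(row[275:292]); e.append((u+.5,v))
for v in range(50,270,4):
    d=np.where(g[v,400:490]<45)[0]
    if len(d): l.append((400+d[0]-.5,v)); rr.append((400+d[-1]+.5,v))
fit(e,.0316,"bar front"); fit(l,.008,"strip bottom front"); fit(l,.026,"left as top"); fit(rr,.026,"strip top rear")
```

```text
bar front yaw -7.10911758095397 x'@y98 555.664139419788 rms 0.21817131729718764 57
strip bottom front yaw -6.777614624780813 x'@y98 684.0464231300018 rms 0.2459786762336688 52
left as top yaw -6.777614624780856 x'@y98 670.0929707720254 rms 0.22251766920166344 52
strip top rear yaw -6.904026594783541 x'@y98 689.9146530103374 rms 0.33150074798649953 54
```

arm_command(xyz=[[0.006,-0.0007,0],[0.013,-0.0016,0],[0.02,-0.0024,0],[0.026,-0.0031,0],[0.032,-0.0038,0]], delta_rot=[[0,0,0.0045],[0,0,0.0045],[0,0,0.0045],[0,0,0.0045],[0,0,0.0045]], grip=[0.01,0.01,0.01,0.01,0.01])

```text
time_s: 6.15
eef_pos: [0.5699, 0.0945, 0.1258]
tool_rot: [-2.346, -2.089, 0.0]
wrist_force: [-0.3, -0.4, -2.8]
width: 0.0231
gripper_force: 79.2
```

arm_command(xyz=[[0.005,-0.0006,0],[0.01,-0.0012,0],[0.015,-0.0018,0],[0.02,-0.0024,0],[0.025,-0.003,0]], delta_rot=[[0,0,0],[0,0,0],[0,0,0],[0,0,0],[0,0,0]], grip=[0.01,0.01,0.01,0.01,0.01])

```text
time_s: 6.65
eef_pos: [0.5942, 0.0917, 0.1257]
tool_rot: [-2.345, -2.089, 0.001]
wrist_force: [-2.3, -0.3, -3.7]
width: 0.0231
gripper_force: 79.2
```

```bash
python3 w.py w4; python3 -c "
from h import *
print(observe()['torque'])"
```

```text
6.65 [0.59418868 0.09169716 0.12566633] ydir [ 0.99333723 -0.11523784 -0.00117713] zdir [-1.16787538e-03  1.47818478e-04 -9.99999307e-01] -6.6173480850002555 [-2.29891208 -0.27853739 -3.68709347] [2.56247246e-02 6.63464264e-01 1.51584349e+00 2.16391664e-04
 9.63448616e-01 1.40995647e-01]
(223, 204, 58, 122) 6112.0 ((594.752685546875, 96.09039306640625), (66.08540344238281, 25.54172706604004), 83.40804290771484)
(0, 147, 31, 70) 1251.0 ((479.05706787109375, 149.07994079589844), (40.839752197265625, 23.47870635986328), 65.17613220214844)
(479, 323, 33, 61) 571.0 ((794.9065551757812, -39.7732048034668), (29.36341667175293, 88.81194305419922), 0.4981255829334259)
(434, 183, 25, 21) 268.0 ((689.2613525390625, 122.8633804321289), (6.019886493682861, 17.300983428955078), 62.44650650024414)
[ 0.04812852  0.259548   -0.00030066]
```

View pics/w4.png

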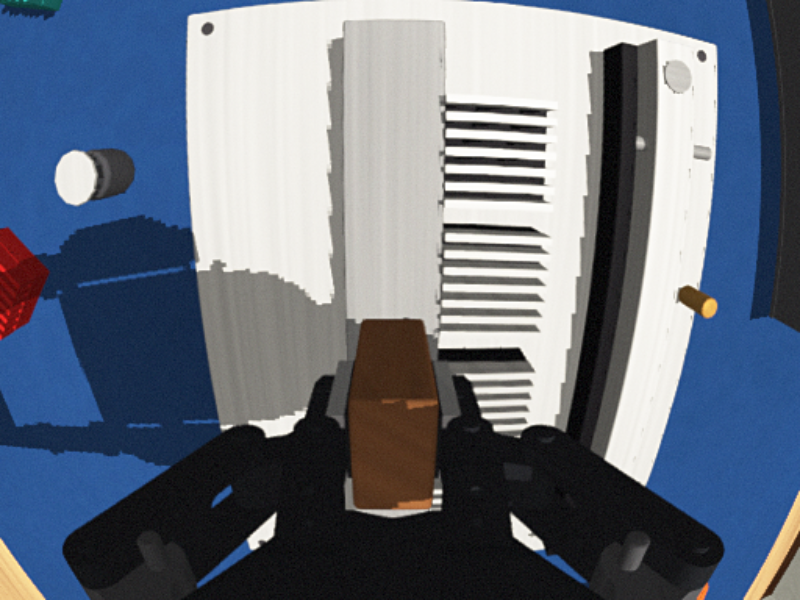

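All the modules in view now sit square against the bar, at (500,150), (495,280) and (480,390). The strip's front is at about column 600, roughly 29 mm of travel away. I'll continue with slower steps.

arm_command(xyz=[[0.004,-0.0005,0],[0.008,-0.001,0],[0.012,-0.0014,0],[0.015,-0.0018,0],[0.017,-0.002,0]], delta_rot=[[0,0,0],[0,0,0],[0,0,0],[0,0,0],[0,0,0]], grip=[0.01,0.01,0.01,0.01,0.01])

```text
time_s: 7.2
eef_pos: [0.6115, 0.0895, 0.1258]
tool_rot: [2.346, 2.089, 0.0]
wrist_force: [-2.6, -0.5, -4.9]
width: 0.023
gripper_force: 79.3
```

arm_command(xyz=[[0.001,-0.0001,0],[0.002,-0.0002,0],[0.003,-0.0004,0],[0.004,-0.0005,0],[0.005,-0.0006,0]], delta_rot=[[0,0,0],[0,0,0],[0,0,0],[0,0,0],[0,0,0]], grip=[0.01,0.01,0.01,0.01,0.01])

```text
time_s: 7.7
eef_pos: [0.6163, 0.089, 0.1259]
tool_rot: [2.346, 2.09, 0.0]
wrist_force: [-2.3, -0.2, -4.8]
width: 0.023
gripper_force: 79.2
```

```bash
cat > f.py <<'E'
from h import *
p=camera_params("wrist"); s=observe(); i=snapshot("wrist"); cv2.imwrite("pics/w.png",i)
g=cv2.GaussianBlur(cv2.cvtColor(i,cv2.COLOR_BGR2GRAY),(3,3),0).astype(int)
def fit(pts,z,n):
    w=np.array([onz(p,u,v,z,True)[:2] for u,v in pts])*1000
    for _ in range(3):
        k=np.polyfit(w[:,1],w[:,0],1); r=w[:,0]-np.polyval(k,w[:,1]); w=w[abs(r)<2*r.std()+.2]
    print(n,"yaw",np.degrees(np.arctan(-k[0])),"x@y98",np.polyval(k,98),"rms",r.std(),len(w))
x=int(input()) if 0 else None
rr=[]
for v in range(40,250,4):
    d=np.where(g[v,352:420]<45)[0]
    if len(d): rr.append((352+d[-1]+.5,v))
print(s["eef_pos"],s["wrist_force"],s["torque"])
fit(rr,.026,"strip top rear")
e=[(275+np.argmax(np.diff(g[v])[275:292])+.5,v) for v in range(18,60,2)]
fit(e,.0306,"bar front")
E
python3 f.py
```

```text
[0.6162736  0.08899967 0.1259229 ] [-2.28226372 -0.18058376 -4.82986228] [ 0.06024337  0.44893923 -0.0895973 ]
strip top rear yaw -6.740787915830165 x@y98 689.9340137916045 rms 0.19460822855925983 53
bar front yaw -6.768900327165281 x@y98 635.4225366861372 rms 0.009231588334169568 21
```

arm_command(xyz=[[0.0006,-0.0001,0],[0.0012,-0.0001,0],[0.0018,-0.0002,0],[0.0024,-0.0003,0],[0.003,-0.0004,0]], delta_rot=[[0,0,0],[0,0,0],[0,0,0],[0,0,0],[0,0,0]], grip=[0.01,0.01,0.01,0.01,0.01])

```text
time_s: 8.25
eef_pos: [0.6193, 0.0886, 0.1259]
tool_rot: [2.346, 2.09, 0.0]
wrist_force: [-2.6, 0.9, -5.2]
width: 0.0233
gripper_force: 79.2
```

arm_command(xyz=[[0.0003,0,0],[0.0006,-0.0001,0],[0.0009,-0.0001,0],[0.0012,-0.0001,0],[0.0015,-0.0002,0]], delta_rot=[[0,0,0],[0,0,0],[0,0,0],[0,0,0],[0,0,0]], grip=[0.01,0.01,0.01,0.01,0.01])

```text
time_s: 8.75
eef_pos: [0.6208, 0.0884, 0.1259]
tool_rot: [2.346, 2.09, 0.0]
wrist_force: [-2.5, 0.7, -5.0]
width: 0.0232
gripper_force: 79.2
```

Sliding load is about 2.5 N and the row isn't on the strip yet, so I'll keep going in 0.3 mm steps.

arm_command(xyz=[[0.0003,0,0],[0.0006,-0.0001,0],[0.0009,-0.0001,0]], delta_rot=[[0,0,0],[0,0,0],[0,0,0]], grip=[0.01,0.01,0.01])

```text
time_s: 9.05
eef_pos: [0.6216, 0.0883, 0.1259]
tool_rot: [2.346, 2.089, -0.0]
wrist_force: [-2.5, 0.2, -4.3]
width: 0.0233
gripper_force: 79.3
```

arm_command(xyz=[[0.0003,0,0],[0.0006,-0.0001,0]], delta_rot=[[0,0,0],[0,0,0]], grip=[0.01,0.01])

```text
time_s: 9.25
eef_pos: [0.6223, 0.0882, 0.1259]
tool_rot: [2.346, 2.089, 0.0]
wrist_force: [-2.1, 0.2, -4.1]
width: 0.0229
gripper_force: 79.3
```

arm_command(xyz=[[0.0003,0,0],[0.0006,-0.0001,0]], delta_rot=[[0,0,0],[0,0,0]], grip=[0.01,0.01])

```text
time_s: 9.45
eef_pos: [0.6229, 0.0881, 0.1259]
tool_rot: [2.346, 2.089, 0.0]
wrist_force: [-2.8, 0.2, -4.5]
width: 0.0235
gripper_force: 79.3
```

arm_command(xyz=[[0.0003,0,0],[0.0006,-0.0001,0]], delta_rot=[[0,0,0],[0,0,0]], grip=[0.01,0.01])

```text
time_s: 9.65
eef_pos: [0.6235, 0.088, 0.1259]
tool_rot: [2.346, 2.089, 0.0]
wrist_force: [-2.8, 0.9, -4.3]
width: 0.0232
gripper_force: 79.2
```

```bash
python3 f.py
```

```text
[0.623463   0.08801026 0.12593793] [-2.81154091  0.91421757 -4.31739618] [0.10150346 0.52024377 0.01536538]
strip top rear yaw -6.786208643881887 x@y98 689.9271953359691 rms 0.1898238905409188 43
bar front yaw -6.769844138452064 x@y98 642.7184141825073 rms 0.009231730517726404 21
```

arm_command(xyz=[[0.0003,0,0],[0.0006,-0.0001,0]], delta_rot=[[0,0,0],[0,0,0]], grip=[0.01,0.01])

```text
time_s: 9.9
eef_pos: [0.6238, 0.0879, 0.1259]
tool_rot: [-2.346, -2.089, 0.001]
wrist_force: [-5.6, 0.8, -2.3]
width: 0.0231
gripper_force: 79.3
```

arm_command(xyz=[[0.0003,0,0],[0.0006,-0.0001,0]], delta_rot=[[0,0,0],[0,0,0]], grip=[0.01,0.01])

```text
time_s: 10.1
eef_pos: [0.6239, 0.0879, 0.1259]
tool_rot: [-2.345, -2.089, 0.002]
wrist_force: [-6.9, 0.8, -0.7]
width: 0.0231
gripper_force: 79.5
```

arm_command(xyz=[[0.0003,0,0],[0.0006,-0.0001,0]], delta_rot=[[0,0,0],[0,0,0]], grip=[0.01,0.01])

```text
time_s: 10.3
eef_pos: [0.624, 0.0879, 0.126]
tool_rot: [-2.344, -2.088, 0.004]
wrist_force: [-8.9, 1.1, 1.4]
width: 0.023
gripper_force: 79.7
```

```bash
python3 f.py
```

```text
[0.62404715 0.08788272 0.12595979] [-8.90959754  1.08846328  1.3728468 ] [0.24570398 1.63079855 0.08553962]
strip top rear yaw -6.7550803798462224 x@y98 690.0704914110564 rms 0.19204637484219741 43
bar front yaw -6.750652428456233 x@y98 643.0170106294122 rms 0.009250533436393414 19
```

arm_command(xyz=[[0.0004,0,0],[0.0007,-0.0001,0],[0.0007,-0.0001,0]], delta_rot=[[0,0,0],[0,0,0],[0,0,0]], grip=[0.01,0.01,0.01])

```text
time_s: 10.65
eef_pos: [0.6242, 0.0879, 0.126]
tool_rot: [-2.343, -2.088, 0.005]
wrist_force: [-9.8, 1.3, 1.9]
width: 0.0231
gripper_force: 79.9
```

arm_command(xyz=[[0.0003,0,0],[0.0005,-0.0001,0],[0.0005,-0.0001,0]], delta_rot=[[0,0,0],[0,0,0],[0,0,0]], grip=[0.01,0.01,0.01])

```text
time_s: 10.95
eef_pos: [0.6243, 0.0878, 0.126]
tool_rot: [-2.343, -2.087, 0.006]
wrist_force: [-11.8, 2.1, 3.3]
width: 0.023
gripper_force: 80.1
```

arm_command(xyz=[[0,0,0],[0,0,0],[0,0,0],[0,0,0],[0,0,0]], delta_rot=[[0,0,0],[0,0,0],[0,0,0],[0,0,0],[0,0,0]], grip=[0.01,0.01,0.01,0.01,0.01])

```text
time_s: 11.45
eef_pos: [0.6243, 0.0879, 0.126]
tool_rot: [-2.343, -2.087, 0.006]
wrist_force: [-11.2, 1.5, 2.3]
width: 0.0228
gripper_force: 80.1
```

arm_command(xyz=[[0,0,0],[0,0,0],[0,0,0],[0,0,0],[0,0,0]], delta_rot=[[0,0,0],[0,0,0],[0,0,0],[0,0,0],[0,0,0]], grip=[0.01,0.01,0.01,0.01,0.01])

```text
time_s: 11.95
eef_pos: [0.6243, 0.0879, 0.126]
tool_rot: [-2.343, -2.087, 0.006]
wrist_force: [-11.1, 1.2, 2.8]
width: 0.0236
gripper_force: 80.1
```

```bash
python3 f.py; python3 -c "
import cv2;i=cv2.imread('pics/w.png');cv2.imwrite('pics/w5.png',cv2.resize(i,(800,600)))"
```

```text
[0.62431967 0.0878848  0.12599339] [-11.08180287   1.22732819   2.82585822] [0.25345818 2.19669531 0.0457178 ]
strip top rear yaw -6.761726931679552 x@y98 690.0410761999809 rms 0.18992040931823936 43
bar front yaw -6.744356611445692 x@y98 643.055396584913 rms 0.009247101586721193 19
```

View pics/w5.png

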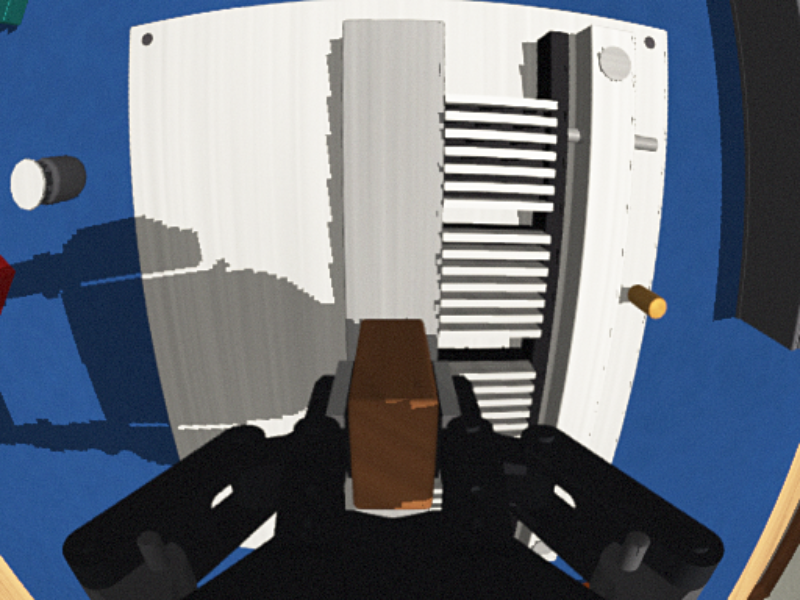

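The row is seated flush against the strip, with the bar front and strip parallel within 0.02°. The push is 11.2 N, so I'll nudge it to about 12 N and hold for another second.

arm_command(xyz=[[0.0002,0,0],[0.0003,0,0],[0.0003,0,0],[0.0003,0,0],[0.0003,0,0]], delta_rot=[[0,0,0],[0,0,0],[0,0,0],[0,0,0],[0,0,0]], grip=[0.01,0.01,0.01,0.01,0.01])

```text
time_s: 12.5
eef_pos: [0.6244, 0.0879, 0.126]
tool_rot: [-2.342, -2.087, 0.007]
wrist_force: [-13.0, 2.5, 3.6]
width: 0.0233
gripper_force: 80.2
```

arm_command(xyz=[[0,0,0],[0,0,0],[0,0,0],[0,0,0],[0,0,0]], delta_rot=[[0,0,0],[0,0,0],[0,0,0],[0,0,0],[0,0,0]], grip=[0.01,0.01,0.01,0.01,0.01])

```text
time_s: 13.0
eef_pos: [0.6244, 0.0879, 0.126]
tool_rot: [-2.342, -2.087, 0.007]
wrist_force: [-12.9, 0.6, 3.9]
width: 0.023
gripper_force: 80.2
```

arm_command(xyz=[[0,0,0],[0,0,0],[0,0,0]], delta_rot=[[0,0,0],[0,0,0],[0,0,0]], grip=[0.01,0.01,0.01])

```text
time_s: 13.3
eef_pos: [0.6244, 0.0879, 0.126]
tool_rot: [-2.342, -2.087, 0.007]
wrist_force: [-13.7, 1.1, 4.1]
width: 0.0231
gripper_force: 80.2
```

Pressed home. Retreating straight back, slowly at first.

arm_command(xyz=[[-0.001,0.0001,0],[-0.002,0.0002,0],[-0.004,0.0005,0],[-0.008,0.001,0],[-0.014,0.0017,0]], delta_rot=[[0,0,0],[0,0,0],[0,0,0],[0,0,0],[0,0,0]], grip=[0.01,0.01,0.01,0.01,0.01])

```text
time_s: 13.8
eef_pos: [0.6133, 0.0891, 0.1263]
tool_rot: [2.345, 2.088, 0.003]
wrist_force: [-1.0, 0.3, -4.0]
width: 0.0229
gripper_force: 79.4
```

arm_command(xyz=[[-0.01,0.0012,0],[-0.025,0.003,0],[-0.04,0.0048,0.005],[-0.05,0.006,0.02],[-0.05,0.006,0.04]], delta_rot=[[0,0,0],[0,0,0],[0,0,0],[0,0,0],[0,0,0]], grip=[0.01,0.01,0.01,0.01,0.01])

```text
time_s: 14.3
eef_pos: [0.5608, 0.0954, 0.1656]
tool_rot: [-2.344, -2.089, 0.003]
wrist_force: [0.1, -0.2, -3.3]
width: 0.0229
gripper_force: 79.4
```

```bash
python3 f.py; python3 -c "
import cv2;i=cv2.imread('pics/w.png');cv2.imwrite('pics/w6.png',cv2.resize(i,(800,600)))"
```

```text
[0.56079825 0.09538528 0.16562799] [ 0.06675847 -0.16605024 -3.26653045] [ 0.03141089 -0.04396973 -0.03459263]
strip top rear yaw -7.704623899382805 x@y98 673.5709250054826 rms 21.378648756953176 45
bar front yaw -6.751567217285281 x@y98 583.1336849649715 rms 0.011436768909845596 21
```

View pics/w6.png

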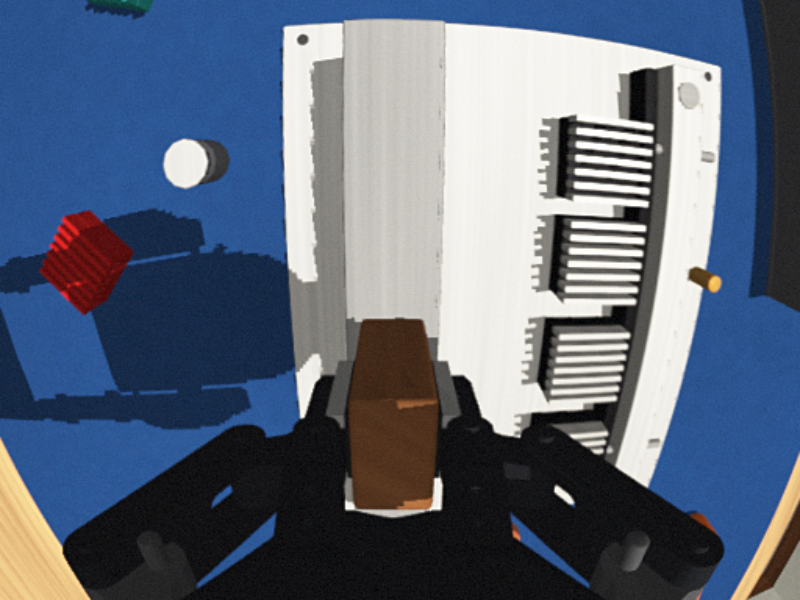

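The modules stay in a neat square row along the strip, at (610,160), (602,262), (585,365) and (575,435). Carrying the straightedge back to its free spot on the mat.

arm_command(xyz=[[-0.005,-0.01,0.02],[-0.014,-0.045,0.035],[-0.025,-0.08,0.035],[-0.036,-0.115,0.035],[-0.047,-0.15,0.035]], delta_rot=[[0,0,0],[0,0,-0.015],[0,0,-0.03],[0,0,-0.045],[0,0,-0.06]], grip=[0.01,0.01,0.01,0.01,0.01])

```text
time_s: 14.85
eef_pos: [0.5154, -0.0561, 0.2011]
tool_rot: [2.407, 2.017, 0.002]
wrist_force: [0.6, -1.0, -4.2]
width: 0.0234
gripper_force: 79.7
```

arm_command(xyz=[[-0.011,-0.035,0],[-0.022,-0.07,0],[-0.033,-0.105,0],[-0.044,-0.14,0],[-0.055,-0.17,0]], delta_rot=[[0,0,-0.018],[0,0,-0.036],[0,0,-0.054],[0,0,-0.072],[0,0,-0.09]], grip=[0.01,0.01,0.01,0.01,0.01])

```text
time_s: 15.35
eef_pos: [0.4603, -0.2267, 0.201]
tool_rot: [2.496, 1.905, 0.001]
wrist_force: [0.6, -1.3, -4.5]
width: 0.0232
gripper_force: 79.6
```

arm_command(xyz=[[-0.003,-0.015,-0.02],[-0.004,-0.018,-0.045],[-0.004,-0.018,-0.06],[-0.004,-0.018,-0.07],[-0.004,-0.018,-0.075]], delta_rot=[[0,0,0],[0,0,0],[0,0,0],[0,0,0],[0,0,0]], grip=[0.01,0.01,0.01,0.01,0.01])

```text
time_s: 15.85
eef_pos: [0.4567, -0.2427, 0.1251]
tool_rot: [-2.496, -1.908, 0.0]
wrist_force: [0.9, -0.3, -3.7]
width: 0.0232
gripper_force: 79.4
```

arm_command(xyz=[[0,0,0],[0,0,0]], delta_rot=[[0,0,0],[0,0,0]], grip=[0.01,0.01])

```text
time_s: 16.05
eef_pos: [0.4572, -0.2429, 0.1266]
tool_rot: [2.494, 1.907, 0.001]
wrist_force: [0.2, 0.4, -3.3]
width: 0.0231
gripper_force: 79.4
```

arm_command(xyz=[[0,0,-0.004],[0,0,-0.007],[0,0,-0.009],[0,0,-0.01],[0,0,-0.01]], delta_rot=[[0,0,0],[0,0,0],[0,0,0],[0,0,0],[0,0,0]], grip=[0.01,0.01,0.01,0.01,0.01])

```text
time_s: 16.55
eef_pos: [0.4568, -0.2427, 0.1171]
tool_rot: [2.495, 1.908, 0.0]
wrist_force: [-2.5, 2.2, 8.0]
width: 0.0232
gripper_force: 81.1
```

It's down on the mat (contact felt). Releasing and rising.

arm_command(xyz=[[0,0,0.0005],[0,0,0.0005],[0,0,0.0005],[0,0,0.0005],[0,0,0.0005]], delta_rot=[[0,0,0],[0,0,0],[0,0,0],[0,0,0],[0,0,0]], grip=[0.03,0.05,0.07,0.085,0.085])

```text
time_s: 17.05
eef_pos: [0.4568, -0.2429, 0.1164]
tool_rot: [2.496, 1.908, 0.0]
wrist_force: [-0.5, -0.4, 0.1]
width: 0.0842
gripper_force: 0.0
```

arm_command(xyz=[[0,0,0.02],[0,0,0.05],[0,0,0.08],[0,0,0.11],[0,0,0.13]], delta_rot=[[0,0,0],[0,0,0],[0,0,0],[0,0,0],[0,0,0]], grip=[0.085,0.085,0.085,0.085,0.085])

```text
time_s: 17.55
eef_pos: [0.4571, -0.243, 0.2486]
tool_rot: [2.494, 1.906, 0.001]
wrist_force: [0.4, 0.3, -1.4]
width: 0.0857
gripper_force: 0.0
```

arm_command(xyz=[[0,0,0],[0,0,0],[0,0,0]], delta_rot=[[0,0,0],[0,0,0],[0,0,0]], grip=[0.085,0.085,0.085])

```text
time_s: 17.85
eef_pos: [0.4563, -0.2424, 0.2451]
tool_rot: [-2.494, -1.906, 0.001]
wrist_force: [0.2, -0.1, -0.6]
width: 0.0851
gripper_force: 0.0
```

Run:
```python
from h import *
i=snapshot("top"); j=snapshot("scene")
cv2.imwrite("pics/end.png",np.vstack([cv2.resize(i[120:255,170:390],(488,300)),cv2.resize(j[170:275,100:385],(488,300)) if 0 else cv2.resize(j[160:290,60:400],(488,300))]))
```

```text
(no output)
```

View pics/end.png

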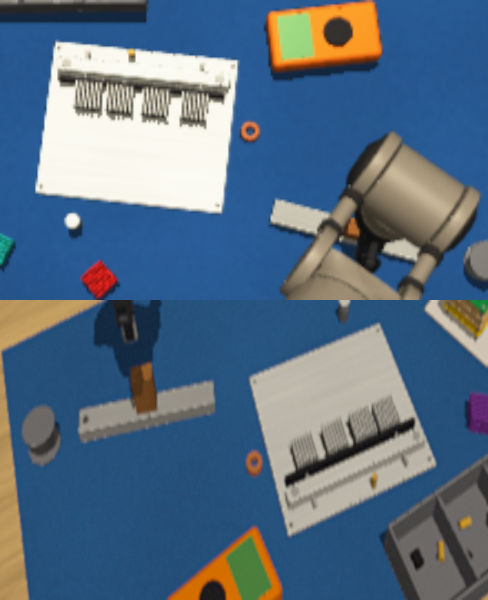

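The final views show all four modules flush along the strip, at (88,95), (120,98), (155,103) and (195,106) in the top half. The straightedge lies flat on the mat, released, and the bystanders are where they were.

```bash
python3 -c "
from station import *
print(hand_in())"
```

```text
the job is handed in; nothing more can be done
None
```

I pushed the four modules flush against the strip and held the press for about 2 s at 11–13.7 N measured at the wrist. I then laid the straightedge flat on the mat and let go. The job is handed in at about 18 s of robot time; no verdict came back.

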